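# Close the bearing housing and hold it shut for bolting

## Robot

A 6-joint arm with a two-finger parallel gripper is mounted at the origin on a cart in front of the work surface, level with it; the furniture and walls round the work are solid. World frame = base frame: x ahead of the robot, y to its left, z up, the work surface at z = 0. Lengths are in m, angles in rad, forces in N, time in s.
With the tool pointing down it reaches from about 0.25 to 0.775 m from the base axis. Payload 4 kg.
Tool frame: the origin (TCP) lies at the very end of the fingers, on their centre line; the grasp point (between the pads) lies 19 mm behind it; x points along the fingers, y is the direction in which the jaws open and shut, and the axes are right-handed (so a half turn about x gives the same grasp; the last joint's range is limited). The gripper opens to 94 mm and grips with 3 to 60 N. Pads are 16 mm wide; open, the fingers measure 119 mm over their backs; the gripper's body (75 mm by 177 mm) begins 78 mm behind the grasp point.
Start: joints at [-1.361, 0.087, 1.371, -0, 1.684, -0.103], TCP at [0.169, -0.523, 0.206] pointing down, gripper open.
Joint ranges: [-3.1, 3.1], [-0.76, 2.03], [0.27, 2.55], [-1.08, 4.22], [0.17, 2.65], [-2.57, 2.57]. Speed limits (rad/s): [2.79, 2.79, 3.14, 3.14, 3.14, 3.14].

## Interface

Orientations are given as [roll, pitch, yaw] about the fixed x, y, z axes, in that order (R = Rz(yaw) Ry(pitch) Rx(roll)).
In Python, from bench import robot gives the robot as it stands.
- The arm moves only by the tool carry_out, never from a script. Its argument "targets" is a list of rows, each a list of 5 numbers: the closure, from 0 (fully open) to 1 (shut), then the shift along the tool's x, y, z in cm, then the turn about the tool's x in degrees. In form: [[fingers, tx, ty, tz, turn], ...]. A call has 1 to 20 rows; each row shifts and turns the commanded pose from where the row before left it, along the tool's axes as they then stand; what a row does not reach is not made up. A row lasts 1/10 s, in which the tool goes at most 50 mm and 8.59 degrees, less where a joint would pass 70% of its speed; a pose out of reach is approached as far as the arm can. A call is refused whole if a number of a shift passes 5 or a number of a turn 8.59, either way. A call with a gripper value outside its range is refused whole. The fingers move at their own pace and stop on an object; the grip force is fixed at half the most. Time passes only in rows, so rows that do not move let the fingers close. It gives the time, the measured TCP pose, the force and the opening at its end, in the units of the state.
- robot.get_obs(): the state, without advancing time (a new reading comes with each control period).
- robot.snapshot(name): name is "scene" or "top" or "wrist"; returns a dict with "image" (400x640x3 uint8, red, green, blue), "camera_matrix" (3x3 intrinsics, pixels), "pose" (4x4, takes a point from camera to world coordinates). Camera axes: x right, y up, looking along -z (the intrinsics and any distortion apply to the point x, -y, -z); pixel columns grow to the right and rows downward; lengths in m; the calibration is good to about 2 mm. A picture is of the moment at which its call begins. There is no depth.
- robot.close_job(): hands the job in, once; it reports no verdict.
The state is a dict: "time": time; "joint_positions": joint angles; "qvel": joint speeds; "joint_torque": joint torques, N m; "tool_pos": TCP position; "ee_rot": TCP orientation; "wrist_force": force on the tool from outside, world axes, zero at the start; "wrist_torque": the same for the moment, N m; "width": finger opening in m.
Only numpy, scipy, OpenCV 4.12 (cv2) and the standard library are available. Lean on these libraries where they do the work, as an engineer would, in place of code of your own. Each camera call takes 0.05 s, during which the arm holds its last target. There are 200 camera calls.

## Task

Lay the ball bearing flat in its round seat in the lower half of the green housing and let go of it, then fit the cover over it onto the two dowels. The wave spring under the bearing keeps the housing open: press the cover down until the two joint faces are fully shut, and finish with the robot still holding it pressed down like that, so that I can put the bolts in. Leave the grease jar, the oil can and the spanner where they are.

Things in the scene. Friction and masses are not known exactly. Their poses are not given: they have to be found in the camera images.
- lower_half: Lower half of a green cast bearing housing, fixed to the bench by its 166 x 100 x 10 mm foot plate. Origin: centre of the underside, on the bench; x along its length, z up. On top is a machined steel joint face, 130 (x) x 84 (y) mm, with the round bearing seat in the middle, two steel dowels at the ends and dark bolt holes in the corners (left alone).
- joint_face (a point): Centre of that joint face, 46 mm above the bench, axes as lower_half. The seat round it is 55 mm wide and 18 mm deep, with the wave spring in it. The dowels stand at x = +53 and -53 mm, y = 0, are 10 mm thick and rise 16.5 mm above the face; their last 5.5 mm taper to 4 mm.
- wave_spring (a joint): How far the steel wave spring is pressed down, in m: 0 free, its top then 5 mm below the joint face; 0.006 with the housing fully shut on the bearing. It pushes up with about 10 N when free and 18 N when shut, more than bearing and cover weigh together.
- bearing: Sealed steel ball bearing with black seals, a disc 52 mm in diameter, 15 mm high, 0.13 kg, lying flat. Origin: centre of its underside, z along its axis. Edges bevelled about 1.5 mm. Seated on the free spring, its underside is 5 mm below the joint face and its top 10 mm above: hold it by its upper half, the fingertips staying above the joint face.
- cover: Cover of the housing, green, 0.45 kg, lying joint face down. Origin: centre of that underside; x along its length, z up. Flange 130 (x) x 84 (y) x 14 mm; two 13 mm through holes for the dowels, with brass rims, at x = +53 and -53 mm, y = 0; corner holes with steel rims are for bolts. Alike after a half turn: fits either way round. Fully shut, its origin meets joint_face.
- cover_rib_top (a point): Centre of the top of the cover's rib, 46 mm above the cover's origin, axes as cover. The rib to grip is 60 mm long (x), 26 mm wide (y) and rises from a round pad, 72 mm wide, whose top is 21 mm above the origin. Underneath, a recess 60 mm wide and 4 mm deep takes the bearing's top. Resting on the bearing and the free spring the cover stands 6 mm open.
- grease_jar: White jar with a black lid, 64 mm wide and 51 mm high, a bystander. Origin: centre of its underside.
- oil_can: Red oil can with a bent brass spout, 72 mm wide, 152 mm high, a bystander. Origin: centre of its underside.
- spanner_19: Steel combination spanner, 40 x 204 x 11 mm, lying flat, a bystander. Origin: centre of its underside, y along its length.
Things that resemble listed ones, but are neither listed nor needed, are in the scene too. Of the things like the bearing, leave any that is turquoise; of the rest the larger one is meant.

How it is judged:
By the outcome, as a careful person would: the job done as asked, in the order asked, and still so for the second after the job is handed in, while the arm keeps its last pose, push and grip.
It also fails if it takes over 58 s, if anything falls off the work surface, if the arm or the gripper's body presses on something with over 40 N, if the wrist force passes 120 N, or if a joint passes its speed limit or range.

## Working session

There is one attempt and no reset: what is moved stays moved. The work goes in short steps, Python scripts to look and compute and a tool call to move; the robot and the scene stay as the last step left them, time stands still between calls to the robot, and variables do not carry over. Pictures are saved under pics/ and viewed, about 8 in all and at most 12, crops included, and the job is handed in when it is done.

Besides the shell and the picture viewer there is one more tool, called after "Emit:" by a JSON object that holds its "fn" and its "kwargs", one argument or row to a line. carry_out: Moves the arm, as the interface text tells. Its arguments: {"type":"object","properties":{"targets":{"type":"array","items":{"type":"array","items":{"type":"number"}}}},"required":["targets"]}

```bash
mkdir -p pics; cat > h.py <<'E'
import numpy as np, cv2
from bench import robot
def snap(n,f):
    s=robot.snapshot(n); cv2.imwrite(f'pics/{f}.png',s['image'][:,:,::-1]); np.savez(f'pics/{f}.npz',K=s['camera_matrix'],T=s['pose']); return s
def ray(f,u,v,z):
    d=np.load(f'pics/{f}.npz');K,T=d['K'],d['T']
    p=np.linalg.inv(K)@[u,v,1]; r=T[:3,:3]@[p[0],-p[1],-p[2]]; c=T[:3,3]
    return c+r*(z-c[2])/r[2]
def proj(f,P):
    d=np.load(f'pics/{f}.npz');K,T=d['K'],d['T']
    q=T[:3,:3].T@(np.array(P)-T[:3,3]); q=K@[q[0],-q[1],-q[2]]; return q[:2]/q[2]
def crop(f,u,v,w,h,k,o):
    im=cv2.imread(f'pics/{f}.png'); cv2.imwrite(f'pics/{o}.png',cv2.resize(im[v:v+h,u:u+w],None,fx=k,fy=k,interpolation=cv2.INTER_CUBIC))
E
python3 - <<'E'
from h import *
for n in ('top','scene','wrist'):
    s=snap(n,n+'0'); print(n,s['camera_matrix'].round(1).tolist(),s['pose'].round(3).tolist(), {k:v for k,v in s.items() if k not in('image','camera_matrix','pose')})
print(robot.get_obs())
E
```

```text
top [[435.9, 0.0, 315.2], [0.0, 435.9, 203.3], [0.0, 0.0, 1.0]] [[-0.001, 0.994, -0.107, 0.419], [-1.0, 0.001, 0.011, -0.042], [0.011, 0.107, 0.994, 1.304], [0.0, 0.0, 0.0, 1.0]] {}
scene [[465.6, 0.0, 313.4], [0.0, 465.6, 197.7], [0.0, 0.0, 1.0]] [[0.85, 0.298, -0.434, 0.067], [-0.526, 0.49, -0.695, -0.827], [0.006, 0.819, 0.574, 0.711], [0.0, 0.0, 0.0, 1.0]] {}
wrist [[321.0, 0.0, 315.9], [0.0, 321.0, 193.4], [0.0, 0.0, 1.0]] [[0.308, 0.915, 0.26, 0.245], [-0.951, 0.297, 0.082, -0.499], [-0.003, -0.273, 0.962, 0.383], [0.0, 0.0, 0.0, 1.0]] {}
{'time': 0.15, 'joint_positions': array([-1.36110504e+00,  8.78019166e-02,  1.37186651e+00,  1.10529876e-05,
        1.68358662e+00, -1.03122422e-01]), 'qvel': array([-0.00040115, -0.00199517, -0.00543232,  0.00150711,  0.00027813,
       -0.00138835]), 'joint_torque': array([ 2.18012843e-03, -3.40642154e+01, -3.02793753e+01,  7.18698464e-02,
        3.04977014e-02, -1.11874942e-04]), 'tool_pos': array([ 0.16915853, -0.52291683,  0.20458452]), 'ee_rot': array([-1.68052648,  1.5691339 ,  1.77388112]), 'wrist_force': array([-0.79991426,  0.01295519, -0.16089862]), 'wrist_torque': array([-0.05626676,  0.05639226, -0.02695013]), 'width': 0.0941667661422302}
```

View pics/top0.png

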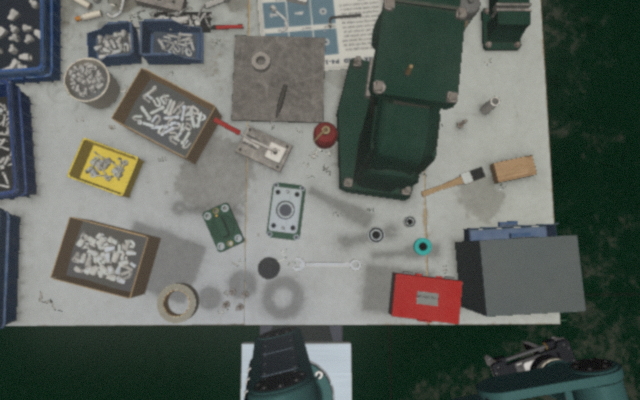

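View pics/scene0.png

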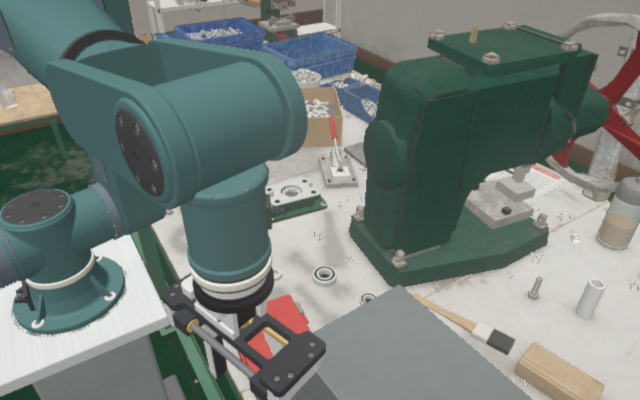

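Top view: lower half at about (286,210), cover at (223,227), bearing at (376,235), with a smaller one at (410,221) and a turquoise one at (422,247). The spanner is at (325,265), the jar at (269,267) and the oil can at (325,134). I'll enlarge this area.

```bash
python3 - <<'E'
from h import *
crop('top0',195,170,260,120,3,'c1')
for n,u,v,z in [('lower',286,210,.046),('cover',223,227,.03),('bear',376,235,.015),('small',410,221,.01),('turq',422,247,.015),('jar',269,267,.051),('can',325,134,.08)]: print(n,ray('top0',u,v,z).round(4))
E
```

```text
lower [0.5347 0.0285 0.046 ]
cover [0.4864 0.2126 0.03  ]
bear [ 0.4635 -0.2361  0.015 ]
small [ 0.5053 -0.339   0.01  ]
turq [ 0.4281 -0.3715  0.015 ]
jar [0.3715 0.0754 0.051 ]
can [ 0.751 -0.084  0.08 ]
```

View pics/c1.png

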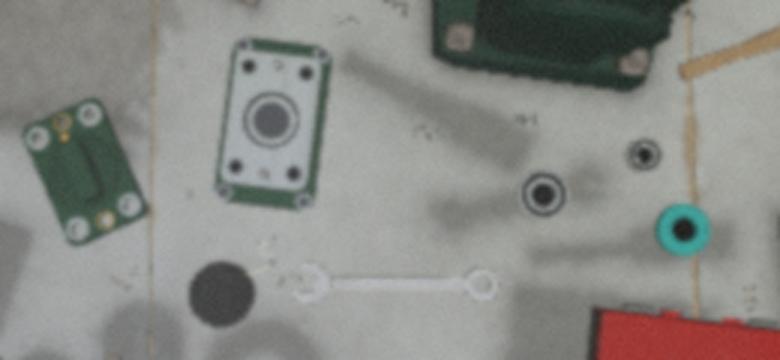

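```bash
cat >> h.py <<'E'
from scipy.spatial.transform import Rotation as Ro
def st():
    o=robot.get_obs(); R=Ro.from_euler('xyz',o['ee_rot']).as_matrix(); return o,R
def to(P,yaw=None):
    """tool-axis shift in cm to P; yaw = wanted world angle of jaw axis (tool y), mod pi"""
    o,R=st(); d=R.T@(np.array(P)-o['tool_pos'])*100
    y=np.degrees(np.arctan2(R[1,1],R[0,1])); print('t',round(o['time'],2),'pos',o['tool_pos'].round(4),'jawyaw',y.round(2),'tilt',R[:,0].round(4),'w',round(o['width'],4),'F',o['wrist_force'].round(1),'j6',o['joint_positions'][5].round(2))
    print('shift cm',d.round(2)); 
    if yaw is not None:
        a=-(yaw-y); a=(a+90)%180-90; print('turn about tool x (down):',a.round(1))
E
python3 - <<'E'
from h import *
o,R=st(); print(R.round(3))
to([.43,-.236,.256],90)
for n,u,v in [('L dowel+x',279,66),('L dowel-x',264,174)]: print(n,ray('top0',195+u/3,170+v/3,.062).round(4))
for n,u,v in [('hole+',64,122),('hole-',107,218)]: print(n,ray('top0',195+u/3,170+v/3,.014).round(4))
E
```

```text
[[-0.     0.308 -0.951]
 [ 0.002 -0.951 -0.308]
 [-1.    -0.002 -0.   ]]
t 0.15 pos [ 0.1692 -0.5229  0.2046] jawyaw -72.08 tilt [-3.0e-04  1.6e-03 -1.0e+00] w 0.0942 F [-0.8  0.  -0.2] j6 -0.1
shift cm [ -5.1  -19.28 -33.65]
turn about tool x (down): 17.9
L dowel+x [0.5852 0.0222 0.062 ]
L dowel-x [0.4818 0.0358 0.062 ]
hole+ [0.5356 0.2366 0.014 ]
hole- [0.4411 0.1923 0.014 ]
```

Emit:
{"fn": "carry_out", "kwargs": {
  "targets": [
    [0, -5, 0, 0, 0],
    [0, 0, -2.41, -4.2, 0],
    [0, 0, -2.41, -4.2, 0],
    [0, 0, -2.41, -4.2, 0],
    [0, 0, -2.41, -4.2, 0],
    [0, 0, -2.41, -4.2, 0],
    [0, 0, -2.41, -4.2, 0],
    [0, 0, -2.41, -4.2, 0],
    [0, 0, -2.41, -4.2, 0],
    [0, 5, 0, 0, 6],
    [0, 3, 0, 0, 6],
    [0, 0, 0, 0, 6],
    [0, 0, 0, 0, 0],
    [0, 0, 0, 0, 0]
  ]
}}

```text
time: 1.55
tool_pos: [0.4298, -0.2367, 0.176]
ee_rot: [2.48, 1.57, -0.661]
wrist_force: [0.6, 1.2, 0.8]
width: 0.0938
```

```bash
python3 - <<'E'
from h import *
snap('wrist','w1'); to([.4635,-.236,.08],90)
print(proj('w1',[.4635,-.236,.015]))
E
```

```text
t 1.6 pos [ 0.43   -0.2369  0.1764] jawyaw -89.99 tilt [ 0.0015 -0.0011 -1.    ] w 0.0939 F [ 0.8  0.1 -0.1] j6 0.95
shift cm [ 9.65 -0.1  -3.33]
turn about tool x (down): 0.0
[315.31038982 147.59736524]
```

View pics/w1.png

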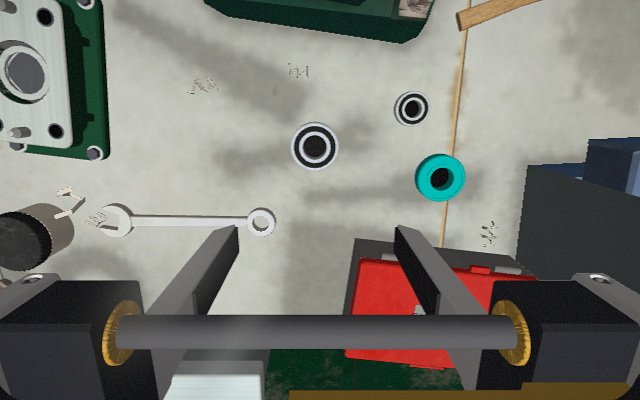

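Wrist view: bearing at about (314.5,146), 48 px wide, which is about 51 mm, so it is the right one. The smaller bearing is at (412,108) and the turquoise one at (440,178).

```bash
python3 - <<'E'
from h import *
a,b=ray('w1',291,145.5,.014),ray('w1',339,145.5,.014); c=ray('w1',314.7,146,.015)
print(np.linalg.norm(a-b),c); to([c[0],c[1],.008],-90)
E
```

```text
0.05079665053547009 [ 0.46518382 -0.23535498  0.015     ]
t 1.6 pos [ 0.43   -0.2369  0.1764] jawyaw -89.99 tilt [ 0.0015 -0.0011 -1.    ] w 0.0939 F [ 0.8  0.1 -0.1] j6 0.95
shift cm [16.85 -0.17 -3.49]
turn about tool x (down): 0.0
```

Emit:
{"fn": "carry_out", "kwargs": {
  "targets": [
    [0, 2, -0.17, -3.5, 0],
    [0, 4, 0, 0, 0],
    [0, 4, 0, 0, 0],
    [0, 3, 0, 0, 0],
    [0, 2, 0, 0, 0],
    [0, 1, 0, 0, 0],
    [0, 0.8, 0, 0, 0],
    [0, 0, 0, 0, 0],
    [0, 0, 0, 0, 0]
  ]
}}

```text
time: 2.5
tool_pos: [0.4655, -0.2355, 0.0088]
ee_rot: [2.54, 1.568, -0.603]
wrist_force: [-0.3, 0.0, 0.7]
width: 0.0943
```

```bash
python3 - <<'E'
from h import *
to([.4652,-.2354,.008],-90)
E
```

```text
t 2.5 pos [ 0.4655 -0.2355  0.0088] jawyaw -90.07 tilt [ 0.0021 -0.0015 -1.    ] w 0.0943 F [-0.3  0.   0.7] j6 1.0
shift cm [ 0.08 -0.01  0.03]
turn about tool x (down): -0.1
```

Close, then lift.

Emit:
{"fn": "carry_out", "kwargs": {
  "targets": [
    [0.5, 0, 0, 0, 0],
    [0.5, 0, 0, 0, 0],
    [0.6, 0, 0, 0, 0],
    [0.8, 0, 0, 0, 0],
    [1, 0, 0, 0, 0],
    [1, 0, 0, 0, 0],
    [1, 0, 0, 0, 0],
    [1, 0, 0, 0, 0],
    [1, 0, 0, 0, 0],
    [1, 0, 0, 0, 0],
    [1, 0, 0, 0, 0],
    [1, 0, 0, 0, 0]
  ]
}}

```text
time: 3.7
tool_pos: [0.4646, -0.2349, 0.0075]
ee_rot: [1.845, 1.571, -1.298]
wrist_force: [0.3, 0.1, 1.0]
width: 0.0505
```

```bash
python3 - <<'E'
from h import *
to([.5335,.029,.13],-97.5)
E
```

```text
t 3.7 pos [ 0.4646 -0.2349  0.0075] jawyaw -90.08 tilt [ 0.e+00 -1.e-04 -1.e+00] w 0.0505 F [0.3 0.1 1. ] j6 1.0
shift cm [-12.25 -26.4   -6.85]
turn about tool x (down): 7.4
```

Emit:
{"fn": "carry_out", "kwargs": {
  "targets": [
    [1, -3, 0, 0, 0],
    [1, -4, 0, 0, 0],
    [1, -4, 0, 0, 0],
    [1, -2, -3, 0, 0],
    [1, 0, -4.5, 0.3, 0],
    [1, 0, -4.7, 0.3, 0],
    [1, 0, -4.7, 0.3, 0],
    [1, 0, -4.7, 0.3, 0],
    [1, 0, -4.8, 0.3, 0],
    [1, 0, 0, 0, 7.4],
    [1, 0, 0, 0, 0],
    [1, 0, 0, 0, 0],
    [1, 0, 0, 0, 0]
  ]
}}

```text
time: 5.0
tool_pos: [0.45, 0.0283, 0.1372]
ee_rot: [0.608, 1.57, -2.665]
wrist_force: [0.1, -0.6, -1.2]
width: 0.0505
```

```bash
python3 - <<'E'
from h import *
snap('wrist','w2'); to([.5335,.029,.13],-97.5)
o,R=st()
p=o['tool_pos'];print(proj('w2',p),proj('w2',p+[0,0,.007]),proj('w2',[.5335,.029,.046]),proj('w2',[.5852,.0222,.0625]),proj('w2',[.4818,.0358,.0625]))
E
```

```text
t 5.05 pos [0.45   0.0282 0.1373] jawyaw -97.52 tilt [-3.e-04 -1.e-04 -1.e+00] w 0.0509 F [ 0.2 -0.1 -1.3] j6 1.64
shift cm [ 0.73 -1.17 -8.26]
turn about tool x (down): -0.0
[316.17443116 239.40869881] [316.18407453 244.35623163] [301.63705172  98.21774152] [299.78124544  21.5832212 ] [301.52567053 165.86791313]
```

View pics/w2.png

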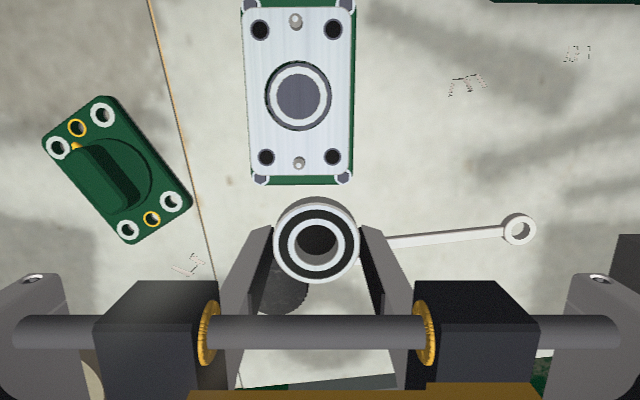

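Seat centre is at about (298,97), dowels at (296,20) and (299,162), and the held bearing's top at about (317,240). The cover is at (117,168) with its brass rims at (76,128) and (151,219). I'll enlarge it.

```bash
python3 - <<'E'
from h import *
crop('w2',30,0,340,290,2,'c2')
E
```

```text
(no output)
```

View pics/c2.png

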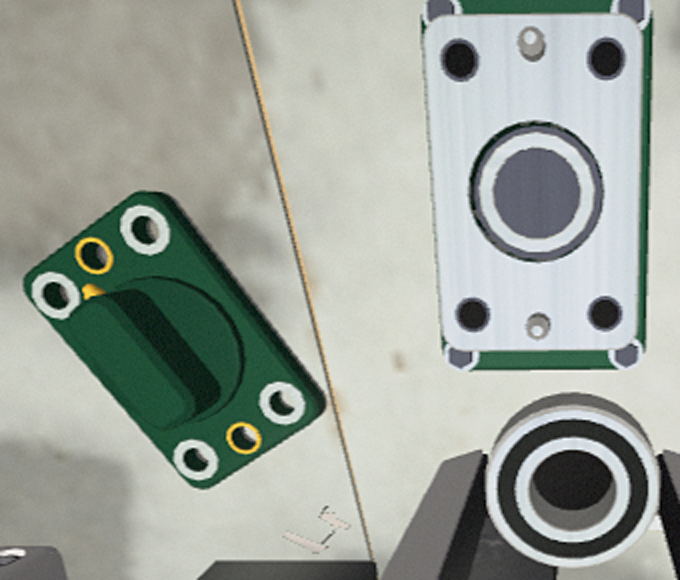

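```bash
python3 - <<'E'
from h import *
f=lambda u,v,z: ray('w2',30+u/2,v/2,z)
o,R=st(); p=o['tool_pos']; zt=p[2]+.0075
l,r=f(486,482,zt-.0015),f(659,482,zt-.0015); print('bear diam',np.linalg.norm(l-r)); b,t=f(572.5,567,zt),f(572.5,404,zt); print('ver',np.linalg.norm(b-t))
bc=np.array([(b[0]+t[0])/2,(l[1]+r[1])/2]); print('bearing c',bc,'tcp',p)
i=[f(531,482,zt),f(630,482,zt),f(580,438,zt),f(580,537,zt)]
l,r,t,b=f(469,191,.046),f(604,191,.046),f(536.5,121,.046),f(536.5,262,.046); print('seat d',np.linalg.norm(l-r),np.linalg.norm(t-b)); sc=(l+r+t+b)/4; print('seat c',sc)
H=[f(*q,.046) for q in [(460,59),(606,58),(473,314),(605,313)]]; print('bolt mean',np.mean(H,0)); 
for a,b in((0,2),(1,3)): d=H[a]-H[b]; print('len',np.linalg.norm(d),'ang',np.degrees(np.arctan2(d[1],d[0])))
d=H[0]-H[1]; print('w',np.linalg.norm(d),np.degrees(np.arctan2(d[0],-d[1])))
d=H[2]-H[3]; print('w',np.linalg.norm(d),-np.degrees(np.arctan2(d[0],d[1])))
a,b=f(534,32,.0625),f(541,318,.0625);d=a-b; print('dowel tips',a,b,np.linalg.norm(d),(a+b)/2,np.degrees(np.arctan2(d[1],d[0])))
a,b=f(94,256,.014),f(244,438,.014);d=a-b; print('cover',a,b,np.linalg.norm(d),(a+b)/2,np.degrees(np.arctan2(d[1],d[0])))
G=[f(*q,.014) for q in [(56,295),(145,230),(195,459),(282,403)]]; print(np.mean(G,0))
for x,y in((0,2),(1,3)): d=G[x]-G[y]; print(np.degrees(np.arctan2(d[1],d[0])))
s=(R.T@np.append(sc[:2]-bc,0))*100; print('shift bearing to seat',s)
E
```

```text
bear diam 0.050484210205299224
ver 0.05142094085147533
bearing c [0.45029969 0.02792927] tcp [0.4500324  0.02818482 0.13728688]
seat d 0.054291002436842435 0.054318909792726244
seat c [0.5354475  0.03147382 0.046     ]
bolt mean [0.53533255 0.03163648 0.046     ]
len 0.09801264950605827 ang -6.986059597346682
len 0.09793388701688492 ang -6.885927671550355
w 0.055711993306341696 172.88241499912044
w 0.055883020267695364 -7.036275372939096
dowel tips [0.58899224 0.02364227 0.0625    ] [0.48740112 0.03582046 0.0625    ] 0.10231844998261119 [0.53819668 0.02973137 0.0625    ] -6.835682484989604
cover [0.53491102 0.23989816 0.014     ] [0.43881679 0.19520259 0.014     ] 0.10598015850403912 [0.48686391 0.21755037 0.014     ] 24.94419080281559
[0.48707255 0.21774393 0.014     ]
24.678561602843196
24.849157828513597
shift bearing to seat [-2.91995949e-03 -1.46614977e+00 -8.39508977e+00]
```

Emit:
{"fn": "carry_out", "kwargs": {
  "targets": [
    [1, 0, -0.76, -4.2, 0],
    [1, 0, -0.7, -4.2, 0],
    [1, 3, 0, 0, 0],
    [1, 2, 0, 0, 0],
    [1, 1, 0, 0, 0],
    [1, 0, 0, 0, 0],
    [1, 0, 0, 0, 0],
    [1, 0, 0, 0, 0]
  ]
}}

```text
time: 5.85
tool_pos: [0.5362, 0.0324, 0.0792]
ee_rot: [-3.072, 1.568, -0.062]
wrist_force: [-0.7, 0.6, -0.9]
width: 0.0505
```

```bash
python3 - <<'E'
from h import *
snap('wrist','w3'); snap('top','t3'); to([.5352,.0316,.0485],-97)
crop('w3',200,60,240,200,3,'c3')
E
```

```text
t 5.95 pos [0.536  0.0326 0.0791] jawyaw -97.48 tilt [ 3.e-03 -2.e-04 -1.e+00] w 0.0503 F [ 0.8  0.3 -1.6] j6 1.66
shift cm [3.06 0.11 0.08]
turn about tool x (down): -0.5
```

View pics/c3.png

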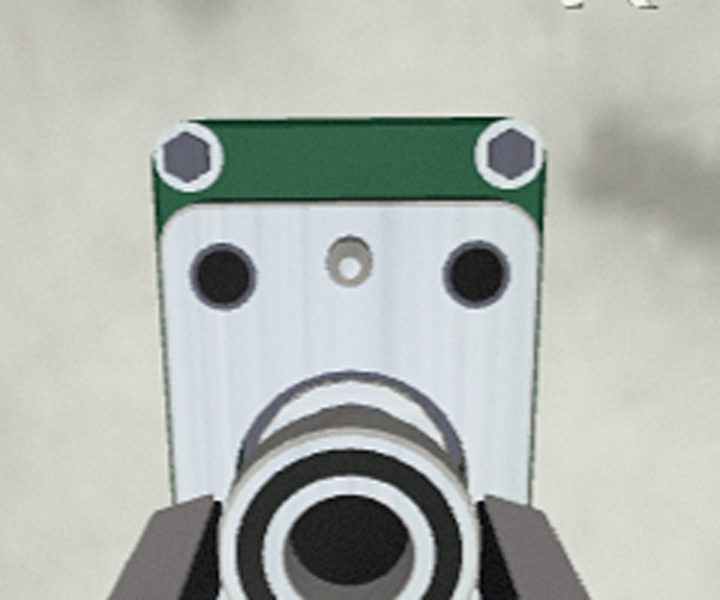

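```bash
python3 - <<'E'
from h import *
f=lambda u,v,z: ray('w3',200+u/3,60+v/3,z)
o,R=st(); p=o['tool_pos']; zt=p[2]+.0075
a,b=f(223,276,.046),f(477,275,.046); m=(a+b)/2; ang=np.radians(-6.95); ex=np.array([np.cos(ang),np.sin(ang),0])
print('ang',np.degrees(np.arctan2((a-b)[1],(a-b)[0]))-90, 'w',np.linalg.norm(a-b)); c1=m-.049*ex; print('seat from bolts',c1)
t=f(351,371,.046); print('from rim',t-.0275*ex)
d=f(349,267,.0625); print('dowel tip -> c',d-.053*ex)
l,r=f(218,535,zt-.0015),f(480,535,zt-.0015); print('bearing y',(l+r)/2,np.linalg.norm(l-r)); t=f(349,429,zt); print('bear top',t-.0245*ex)
print('inner',f(350,476,zt),f(350,600,zt), 'tcp',p)
E
```

```text
ang -7.254121721856592 w 0.056083484181770636
seat from bolts [0.5352177 0.0316713 0.046    ]
from rim [0.5349974  0.03165367 0.046     ]
dowel tip -> c [0.53537595 0.03184483 0.0625    ]
bearing y [0.53943288 0.03181262 0.08508485] 0.05090679611733914
bear top [0.53696708 0.03191365 0.08658485]
inner [0.55202618 0.02997142 0.08658485] [0.52636826 0.03332533 0.08658485] tcp [0.53602246 0.03260488 0.07908485]
```

Emit:
{"fn": "carry_out", "kwargs": {
  "targets": [
    [1, 1, 0.05, 0.1, 0],
    [1, 0.5, 0, 0, 0],
    [1, 0.4, 0, 0, 0],
    [1, 0.3, 0, 0, 0],
    [1, 0.2, 0, 0, 0],
    [1, 0.2, 0, 0, 0],
    [1, 0.2, 0, 0, 0],
    [1, 0.1, 0, 0, 0],
    [1, 0.1, 0, 0, 0],
    [1, 0, 0, 0, 0]
  ]
}}

```text
time: 6.95
tool_pos: [0.5345, 0.0323, 0.0485]
ee_rot: [3.079, 1.57, -0.193]
wrist_force: [-1.5, -0.7, 4.2]
width: 0.0508
```

```bash
python3 - <<'E'
from h import *
to([.5351,.0317,.0485],-97)
E
```

```text
t 6.95 pos [0.5345 0.0323 0.0485] jawyaw -97.48 tilt [ 1.1e-03 -2.0e-04 -1.0e+00] w 0.0508 F [-1.5 -0.7  4.2] j6 1.66
shift cm [-0.    0.05 -0.07]
turn about tool x (down): -0.5
```

Emit:
{"fn": "carry_out", "kwargs": {
  "targets": [
    [0.3, 0, 0, 0, 0],
    [0, 0, 0, 0, 0],
    [0, 0, 0, 0, 0],
    [0, 0, 0, 0, 0],
    [0, -1, 0, 0, 0],
    [0, -3, 0, 0, 0],
    [0, -4, 0, 0, 0],
    [0, -4, 0, 4, 0],
    [0, 0, 0, 4, 0],
    [0, 0, 0, 0, 0],
    [0, 0, 0, 0, 0]
  ]
}}

```text
time: 8.05
tool_pos: [0.4593, 0.0422, 0.1637]
ee_rot: [3.14, 1.569, -0.132]
wrist_force: [0.2, 0.7, -0.9]
width: 0.0939
```

```bash
python3 - <<'E'
from h import *
snap('wrist','w4'); o,R=st()
to([.487,.2176,.1688],-65.2)
crop('w4',60,10,330,270,2,'c4')
E
```

```text
t 8.1 pos [0.4598 0.0421 0.1633] jawyaw -97.47 tilt [ 1.4e-03 -2.0e-04 -1.0e+00] w 0.0935 F [ 0.2 -0.8  0.1] j6 1.67
shift cm [ -0.55 -17.75  -0.41]
turn about tool x (down): -32.3
```

View pics/c4.png

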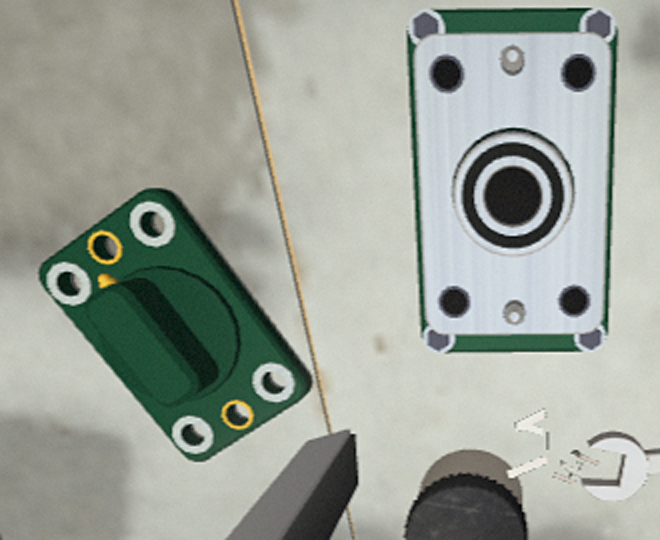

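The bearing sits flat and centred, at (513,195) inside its rim at (513,192). The fingers have let go. Next I'll work out the cover grasp.

```bash
python3 - <<'E'
from h import *
f=lambda u,v,z: ray('w4',60+u/2,10+v/2,z)
H=[f(*q,.046) for q in [(447,74),(578,73),(455,301),(574,300)]]; print('bolt mean',np.mean(H,0)); 
for a,b in((0,2),(1,3)): d=H[a]-H[b]; print('len',np.linalg.norm(d),'ang',np.degrees(np.arctan2(d[1],d[0])))
a,b=f(104,247,.014),f(237,415,.014);d=a-b; print('cover',np.linalg.norm(d),(a+b)/2,np.degrees(np.arctan2(d[1],d[0])))
G=[f(*q,.014) for q in [(68,284),(152,223),(193,434),(274,382)]]; print(np.mean(G,0))
for x,y in((0,2),(1,3)): d=G[x]-G[y]; print(np.linalg.norm(d),np.degrees(np.arctan2(d[1],d[0])))
E
```

```text
bolt mean [0.53516618 0.03163753 0.046     ]
len 0.0974771428548517 ang -6.828088317198922
len 0.09738951946069813 ang -6.949082009662675
cover 0.10645722236474117 [0.4869013  0.21790246 0.014     ] 24.75871157814692
[0.48707114 0.21764276 0.014     ]
0.09799076719674703 25.330090780644188
0.09844901183972642 24.895172145809294
```

Emit:
{"fn": "carry_out", "kwargs": {
  "targets": [
    [0, 0, -4.5, 0, 0],
    [0, 0, -4.5, 0, 0],
    [0, 0, -4.5, 0, 0],
    [0, 0, -4.25, -2, 0],
    [0, 0, 0, 0, -8.3],
    [0, 0, 0, 0, -8],
    [0, 0, 0, 0, -8],
    [0, 0, 0, 0, -8],
    [0, 0, 0, 0, 0],
    [0, 0, 0, 0, 0]
  ]
}}

```text
time: 9.1
tool_pos: [0.503, 0.2155, 0.1621]
ee_rot: [0.043, 1.57, -2.669]
wrist_force: [-0.3, -0.3, 0.7]
width: 0.0939
```

```bash
python3 - <<'E'
from h import *
snap('wrist','w5');to([.487,.2176,.022],-65.2)
crop('w5',180,50,270,200,2.9,'c5')
E
```

```text
t 9.15 pos [0.5028 0.2155 0.1623] jawyaw -65.33 tilt [-7.e-04 -4.e-04 -1.e+00] w 0.0934 F [-0.4  0.6 -0.1] j6 1.44
shift cm [14.03 -0.85  1.34]
turn about tool x (down): -0.1
```

View pics/c5.png

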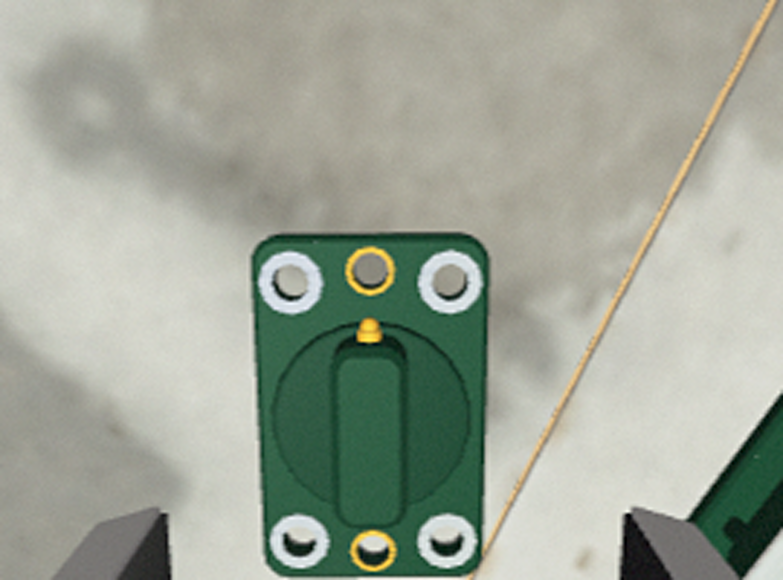

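```bash
python3 - <<'E'
from h import *
f=lambda u,v,z: ray('w5',180+u/2.9,50+v/2.9,z)
a,b=f(370,271,.014),f(374,550,.014);d=a-b; print('cover',np.linalg.norm(d),(a+b)/2,np.degrees(np.arctan2(d[1],d[0])))
G=[f(*q,.014) for q in [(290,282),(450,282),(300,540),(447,540)]]; m=np.mean(G,0);print(m)
for x,y in((0,2),(1,3)): d=G[x]-G[y]; print(np.linalg.norm(d),np.degrees(np.arctan2(d[1],d[0])))
to([m[0],m[1],.0215],-65.1)
E
```

```text
cover 0.10571290044805177 [0.4873321  0.21734494 0.014     ] 25.06728129240456
[0.48741547 0.21749103 0.014     ]
0.09776685099467469 25.11697742084653
0.0977527381926719 24.923823906536914
t 9.15 pos [0.5028 0.2155 0.1623] jawyaw -65.33 tilt [-7.e-04 -4.e-04 -1.e+00] w 0.0934 F [-0.4  0.6 -0.1] j6 1.44
shift cm [14.08 -0.82  1.31]
turn about tool x (down): -0.2
```

Emit:
{"fn": "carry_out", "kwargs": {
  "targets": [
    [0, 3, -0.82, 1.31, -0.3],
    [0, 4, 0, 0, 0],
    [0, 3, 0, 0, 0],
    [0, 2, 0, 0, 0],
    [0, 1, 0, 0, 0],
    [0, 0.6, 0, 0, 0],
    [0, 0.3, 0, 0, 0],
    [0, 0, 0, 0, 0],
    [0, 0, 0, 0, 0],
    [0, 0, 0, 0, 0]
  ]
}}

```text
time: 10.15
tool_pos: [0.4877, 0.2177, 0.0249]
ee_rot: [2.967, 1.569, 0.264]
wrist_force: [-0.0, 0.3, -0.5]
width: 0.0939
```

```bash
python3 - <<'E'
from h import *
to([.4874,.2175,.0215],-65)
E
```

```text
t 10.15 pos [0.4877 0.2177 0.0249] jawyaw -64.89 tilt [ 2.e-03  5.e-04 -1.e+00] w 0.0939 F [-0.   0.3 -0.5] j6 1.45
shift cm [0.34 0.01 0.04]
turn about tool x (down): 0.1
```

Emit:
{"fn": "carry_out", "kwargs": {
  "targets": [
    [0, 0.2, 0, 0, 0],
    [0.5, 0, 0, 0, 0],
    [0.6, 0, 0, 0, 0],
    [0.8, 0, 0, 0, 0],
    [1, 0, 0, 0, 0],
    [1, 0, 0, 0, 0],
    [1, 0, 0, 0, 0],
    [1, 0, 0, 0, 0],
    [1, 0, 0, 0, 0],
    [1, 0, 0, 0, 0],
    [1, 0, 0, 0, 0],
    [1, 0, 0, 0, 0],
    [1, 0, 0, 0, 0],
    [1, 0, 0, 0, 0]
  ]
}}

```text
time: 11.55
tool_pos: [0.487, 0.2175, 0.0218]
ee_rot: [-0.726, 1.571, 2.854]
wrist_force: [-0.2, 0.5, -0.2]
width: 0.0256
```

```bash
python3 - <<'E'
from h import *
to([.4874,.2175,.0215],-65)
E
```

```text
t 11.55 pos [0.487  0.2175 0.0218] jawyaw -64.88 tilt [-1.e-04  0.e+00 -1.e+00] w 0.0256 F [-0.2  0.5 -0.2] j6 1.45
shift cm [ 0.03  0.02 -0.04]
turn about tool x (down): 0.1
```

Emit:
{"fn": "carry_out", "kwargs": {
  "targets": [
    [1, -1, 0, 0, 0],
    [1, -3, 0, 0, 0],
    [1, -4, 0, 0, 0],
    [1, -3, 0, 0, 0],
    [1, 0, 0, 0, 8],
    [1, 0, 0, 0, 8],
    [1, 0, 0, 0, 8],
    [1, 0, 0, 0, 8],
    [1, 0, 3, -1.4, 0],
    [1, 0, 3.5, -1.4, 0],
    [1, 0, 4, -1.4, 0],
    [1, 0, 4, -1.4, 0],
    [1, 0, 3.4, -1.4, 0],
    [1, 0, 0, 0, 0],
    [1, 0, 0, 0, 0],
    [1, 0, 0, 0, 0]
  ]
}}

```text
time: 13.15
tool_pos: [0.5345, 0.0322, 0.1314]
ee_rot: [-0.287, 1.569, 2.735]
wrist_force: [-0.5, 0.5, -4.2]
width: 0.0257
```

```bash
python3 - <<'E'
from h import *
snap('wrist','w6');to([.5351,.0317,.1],-97)
crop('w6',170,40,300,220,2.6,'c6')
E
```

```text
t 13.2 pos [0.5345 0.0325 0.1315] jawyaw -96.8 tilt [-1.e-03  4.e-04 -1.e+00] w 0.0259 F [-0.1  0.2 -4.7] j6 1.64
shift cm [ 3.15  0.07 -0.07]
turn about tool x (down): 0.2
```

View pics/c6.png

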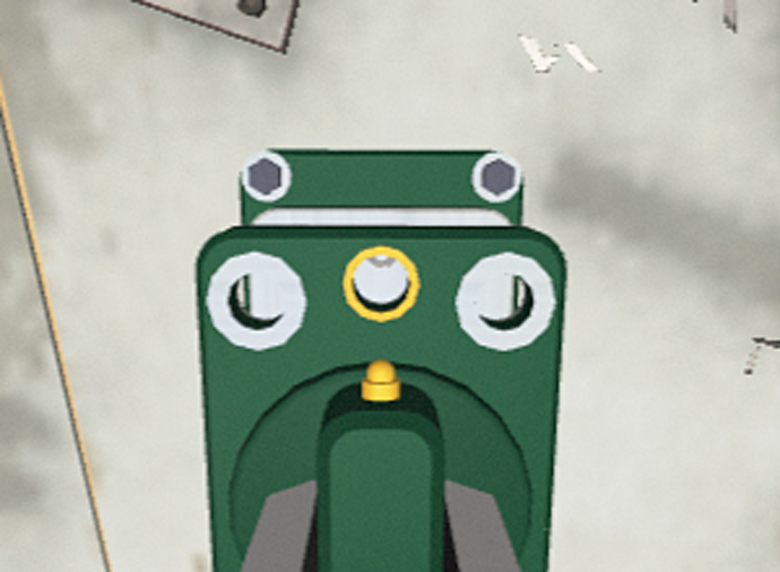

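```bash
python3 - <<'E'
from h import *
f=lambda u,v,z: ray('w6',170+u/2.6,40+v/2.6,z)
o,R=st();p=o['tool_pos'];z=p[2]-.0078
a,b=f(257,301,z),f(505,301,z);d=a-b;ang=np.arctan2(d[1],d[0])-np.pi/2;print(np.linalg.norm(d),np.degrees(ang))
ex=np.array([np.cos(ang),np.sin(ang),0]);print('c bolts',(a+b)/2-.049*ex,'c dowelhole',f(381,284,z)-.053*ex)
a,b=f(265,177,.010),f(498,176,.010);d=a-b;print('foot ang',np.degrees(np.arctan2(d[1],d[0]))-90)
E
```

```text
0.05569384533203509 -6.823031964395662
c bolts [0.53497879 0.03178961 0.12373819] c dowelhole [0.53480002 0.03180973 0.12373819]
foot ang -6.591193604114537
```

Emit:
{"fn": "carry_out", "kwargs": {
  "targets": [
    [1, 2, 0, 0, 0.2],
    [1, 1.5, 0, 0, 0],
    [1, 0.7, 0, 0, 0],
    [1, 0.3, 0, 0, 0],
    [1, 0.2, 0, 0, 0],
    [1, 0.2, 0, 0, 0],
    [1, 0.2, 0, 0, 0],
    [1, 0.2, 0, 0, 0],
    [1, 0.1, 0, 0, 0],
    [1, 0, 0, 0, 0],
    [1, 0, 0, 0, 0]
  ]
}}

```text
time: 14.3
tool_pos: [0.5351, 0.0314, 0.0779]
ee_rot: [2.664, 1.571, -0.602]
wrist_force: [0.3, -0.1, -4.3]
width: 0.0257
```

```bash
python3 - <<'E'
from h import *
to([.5351,.0317,.0678],-97)
E
```

```text
t 14.3 pos [0.5351 0.0314 0.0779] jawyaw -97.08 tilt [ 2.e-04 -1.e-04 -1.e+00] w 0.0257 F [ 0.3 -0.1 -4.3] j6 1.65
shift cm [ 1.01 -0.03  0.01]
turn about tool x (down): -0.1
```

Emit:
{"fn": "carry_out", "kwargs": {
  "targets": [
    [1, 0.2, 0, 0, 0],
    [1, 0.2, 0, 0, 0],
    [1, 0.1, 0, 0, 0],
    [1, 0.1, 0, 0, 0],
    [1, 0.1, 0, 0, 0],
    [1, 0.1, 0, 0, 0],
    [1, 0, 0, 0, 0],
    [1, 0, 0, 0, 0]
  ]
}}

```text
time: 15.1
tool_pos: [0.5354, 0.0314, 0.0717]
ee_rot: [3.072, 1.569, -0.193]
wrist_force: [-3.7, -0.6, 6.8]
width: 0.0259
```

```bash
python3 - <<'E'
from h import *
to([.5351,.0317,.0678],-97)
E
```

```text
t 15.1 pos [0.5354 0.0314 0.0717] jawyaw -97.07 tilt [ 1.3e-03 -3.0e-04 -1.0e+00] w 0.0259 F [-3.7 -0.6  6.8] j6 1.65
shift cm [ 0.39 -0.03  0.03]
turn about tool x (down): -0.1
```

Emit:
{"fn": "carry_out", "kwargs": {
  "targets": [
    [1, 0.1, 0, 0, 0],
    [1, 0.1, 0, 0, 0],
    [1, 0.1, 0, 0, 0],
    [1, 0.1, 0, 0, 0],
    [1, 0, 0, 0, 0],
    [1, 0, 0, 0, 0]
  ]
}}

```text
time: 15.7
tool_pos: [0.5354, 0.0314, 0.0687]
ee_rot: [3.084, 1.569, -0.181]
wrist_force: [-4.9, 0.2, 11.8]
width: 0.0259
```

```bash
python3 - <<'E'
from h import *
to([.5351,.0317,.0678],-97)
E
```

```text
t 15.7 pos [0.5354 0.0314 0.0687] jawyaw -97.07 tilt [ 1.8e-03 -3.0e-04 -1.0e+00] w 0.0259 F [-4.9  0.2 11.8] j6 1.65
shift cm [ 0.09 -0.03  0.04]
turn about tool x (down): -0.1
```

Emit:
{"fn": "carry_out", "kwargs": {
  "targets": [
    [1, 0.1, 0, 0, 0],
    [1, 0.1, 0, 0, 0],
    [1, 0, 0, 0, 0],
    [1, 0, 0, 0, 0]
  ]
}}

```text
time: 16.1
tool_pos: [0.5354, 0.0314, 0.0678]
ee_rot: [3.078, 1.569, -0.187]
wrist_force: [-7.7, -0.1, 15.3]
width: 0.0254
```

Emit:
{"fn": "carry_out", "kwargs": {
  "targets": [
    [1, 0.1, 0, 0, 0],
    [1, 0, 0, 0, 0],
    [1, 0, 0, 0, 0]
  ]
}}

```text
time: 16.4
tool_pos: [0.5354, 0.0314, 0.0678]
ee_rot: [3.084, 1.568, -0.181]
wrist_force: [-10.5, -0.4, 19.0]
width: 0.0257
```

Emit:
{"fn": "carry_out", "kwargs": {
  "targets": [
    [1, 0.1, 0, 0, 0],
    [1, 0, 0, 0, 0],
    [1, 0, 0, 0, 0]
  ]
}}

```text
time: 16.7
tool_pos: [0.5354, 0.0313, 0.0677]
ee_rot: [3.063, 1.568, -0.202]
wrist_force: [-11.4, -0.0, 22.6]
width: 0.0255
```

Emit:
{"fn": "carry_out", "kwargs": {
  "targets": [
    [1, 0, 0, 0.1, 0],
    [1, 0.1, 0, 0.1, 0],
    [1, 0, 0, 0, 0],
    [1, 0, 0, 0, 0]
  ]
}}

```text
time: 17.1
tool_pos: [0.5355, 0.0314, 0.0677]
ee_rot: [-3.134, 1.563, -0.116]
wrist_force: [-7.6, -0.1, 22.3]
width: 0.0256
```

```bash
python3 - <<'E'
from h import *
snap('scene','s7');snap('wrist','w7');to([.5351,.0317,.0678],-97); o,R=st(); print(o['wrist_torque'].round(2))
q=proj('s7',[.5351,.0317,.05]);print(q)
u,v=int(q[0])-100,int(q[1])-80
im=cv2.imread('pics/s7.png')[v:v+150,u:u+200]; im=cv2.resize(im,None,fx=4,fy=4,interpolation=cv2.INTER_CUBIC); cv2.imwrite('pics/c7.png',im)
E
```

```text
t 17.2 pos [0.5355 0.0313 0.0677] jawyaw -97.08 tilt [ 7.7e-03 -9.0e-04 -1.0e+00] w 0.0257 F [-7.9 -1.3 22.6] j6 1.65
shift cm [-0.01 -0.03  0.05]
turn about tool x (down): -0.1
[-0.    1.66 -0.  ]
[290.50372467 189.88673296]
```

View pics/c7.png

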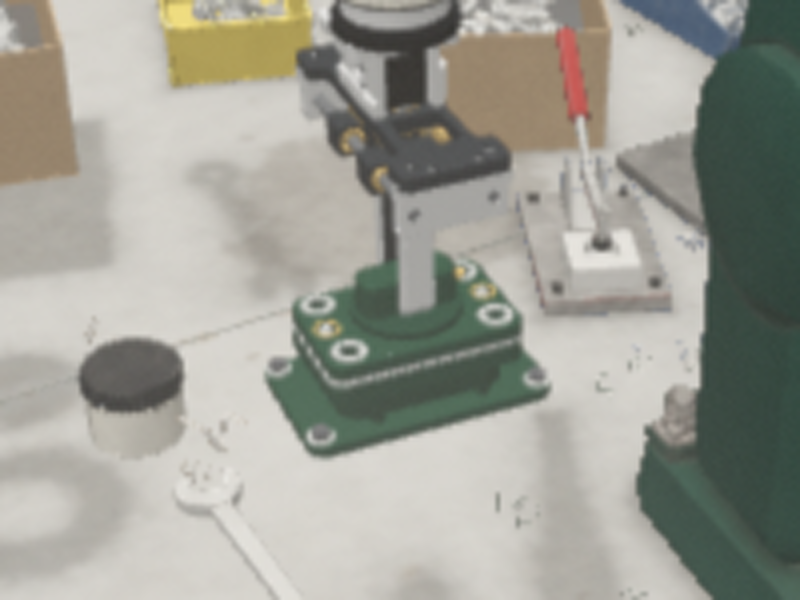

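Emit:
{"fn": "carry_out", "kwargs": {
  "targets": [
    [1, 0, 0, -0.1, 0],
    [1, 0, 0, -0.1, 0],
    [1, 0, 0, 0, 0],
    [1, 0, 0, 0, 0]
  ]
}}

```text
time: 17.6
tool_pos: [0.5355, 0.0313, 0.0677]
ee_rot: [3.078, 1.568, -0.187]
wrist_force: [-12.8, -0.4, 26.6]
width: 0.0258
```

```bash
python3 - <<'E'
from h import *
to([.5351,.0317,.0678],-97); o,R=st(); print(o['wrist_torque'].round(2))
E
```

```text
t 17.6 pos [0.5355 0.0313 0.0677] jawyaw -97.07 tilt [ 3.e-03 -6.e-04 -1.e+00] w 0.0258 F [-12.8  -0.4  26.6] j6 1.65
shift cm [-0.01 -0.03  0.05]
turn about tool x (down): -0.1
[ 0.09  2.52 -0.02]
```

```bash
python3 - <<'E'
from h import *
snap('scene','s8')
a,b=[cv2.imread(f'pics/{n}.png')[165:235,250:330] for n in('scene0','s8')]
cv2.imwrite('pics/c8.png',cv2.resize(np.hstack([a,b]),None,fx=5,fy=5,interpolation=cv2.INTER_CUBIC))
E
```

```text
(no output)
```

View pics/c8.png

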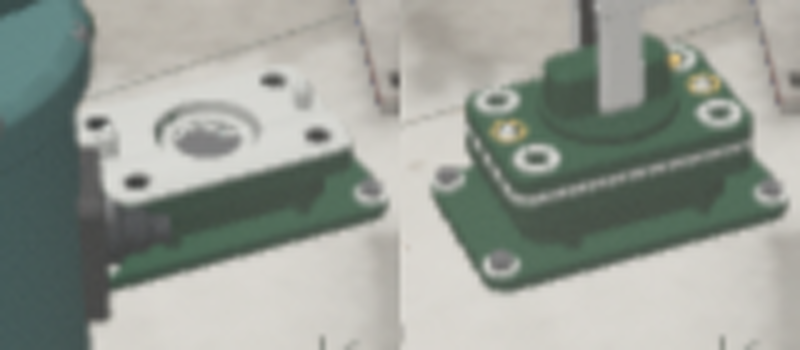

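The band at the joint is the lower half's steel lip, even along both visible edges, so the faces look shut and level. I'm handing in.

```bash
python3 - <<'E'
from h import *
to([.5351,.0317,.0678],-97)
print(robot.close_job())
E
```

```text
t 17.65 pos [0.5355 0.0313 0.0677] jawyaw -97.07 tilt [ 3.1e-03 -5.0e-04 -1.0e+00] w 0.0261 F [-13.4   0.7  25.8] j6 1.65
shift cm [-0.01 -0.03  0.05]
turn about tool x (down): -0.1
the job is handed in; nothing more can be done
None
```

The housing is shut and the robot is still gripping the cover's rib and holding it pressed down. The job took 17.65 s.

- **Bearing:** I laid the 52 mm bearing in its seat and let go. The picture taken afterwards showed it flat and centred. I left the smaller bearing and the turquoise one alone.
- **Cover:** It went onto both dowels without catching. I then pressed it down until its height stayed at 67.7–67.8 mm at the fingertips while the force kept rising. The height worked out for fully shut is 67.8 mm.
- **Holding force:** About 26 N at the wrist, against about 14 N needed to hold the spring shut. The last picture shows the joint line even along both visible edges.
- **Left over:** There is a sideways push of about 13 N at the wrist and a tool tilt of about 0.2°, from the arm flexing under load. I tried shifting sideways to ease the push. It fell only to about 8 N and the tilt grew to 0.4°, so I undid it.
- **Other items:** The robot did not touch the grease jar, oil can or spanner. The jar and spanner were in place in the scene picture taken just before the end. I did not look at the oil can again after the first pictures, but the arm never went near it.

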